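Seat the photo turntable's platter on its drive pins

TASK

The white platter of the photo turntable was put back crooked and rides on its drive pins. With a fingertip, gently push its orange tab round until the tab stands over the orange index line on the black base and the platter drops onto the pins, then press down on the middle of the platter until it is fully home and flat on the base. Only push and press the platter, do not lift it, and leave the other things on the table where they are.

Things in the scene. Friction and masses are not known exactly. Their poses are not given: they have to be found in the camera images.
- turntable: Fixed black round turntable base: foot disc 176 mm in diameter, 10 mm high, on it a drum 132 mm in diameter whose flat top (the seat) is 34 mm above the table. Origin: centre of the underside; z up; x points toward the index line. Under the platter a central boss (71 mm in diameter, 13 mm high) with three spring balls round it stands on the seat and centres the platter.
- pin (a point): Round tip of the outermost of three steel drive pins on the seat, 59 mm from the turntable's axis along the base's x, hidden under the platter. The others stand 120 degrees to either side, 40 and 50 mm from the axis. Each is 5 mm thick and 10 mm high.
- index (a point): Orange index line on top of the base's foot, 85 mm from the turntable's axis, 11 mm above the table; it runs on up the drum's side. The outermost pin stands at the same angle.
- platter: Loose white round platter over the boss, 131 mm in diameter, 20 mm thick, about 0.25 kg. Origin: centre of its underside; z up; x points along its orange tab. Misaligned it rides level on the pin tips, origin 10 mm above the seat. Aligned it drops 3 to 5 mm by itself and rests on the spring balls, perhaps a little tilted. Seated: origin 34 mm, top 54 mm above the table.
- notch (a point): Outermost of the three notches under the platter, 59 mm from its axis, right inboard of the tab; 8 to 10 mm wide, each matching its own pin, so the platter fits one way only: tab and index line within about 2 degrees (it may begin to drop, one side first, up to 4 degrees before). Once it has dropped, the pins stop further turning.
- tab (a point): Middle of the orange thumb tab, 80 mm from the platter's axis. The tab reaches out radially from 65 to 90 mm from the axis, is 12 mm wide and 9 mm high, its underside 8 mm above the platter's underside. It overhangs the drum, so a fingertip can stand beside it, on either side, outside the drum. 1 to 3 N sideways turns the platter, either way round.
- top (a point): Centre of the platter's top face, marked with a small cross: the place to press. Once the platter has dropped onto the pins, about 10 N (at most 15 N) straight down pushes it past the spring balls, 7 mm farther down, and it stays there.
- scale_bar: Black and white scale bar, 24 x 110 x 9 mm, loose beside the turntable; leave it alone. Origin: centre of the underside.
- bone: Pale bone piece, 30 x 34 x 14 mm, loose beside the turntable; leave it alone.
- sherd: Tan potsherd, 60 x 48 x 13 mm, loose near the turntable; leave it alone.
- canister: Black sample canister with grey lid, 34 mm across, 51 mm high, at the right; leave it alone.
- vial: Glass vial with black cap, 27 mm across, 69 mm high, at the right; leave it alone.
- tag_stack: Stack of paper find tags, 44 x 63 x 10 mm, at the right front; leave it alone.

How it is judged:
On the way:
1. the platter is turned until its notches drop over the pins (x of tab in the frame of turntable above 0.07 m and angle between the x axis of platter and the x axis of turntable, either way round below 0.09 rad and z of notch in the frame of turntable below 0.0425 m).
At the end, for the whole second after the job is handed in: The platter lies at rest and level (within about 1 degree) flat on the base, its underside within 1.5 mm of the seat, its tab over the index line (within 4.5 degrees) with the pins in the notches (z of platter in the frame of turntable between 0.032 and 0.0355 m and angle between platter's own z axis and vertical below 0.02 rad and x of tab in the frame of turntable above 0.07 m and angle between the x axis of platter and the x axis of turntable, either way round below 0.08 rad and horizontal distance between platter and turntable below 0.003 m and linear speed of platter below 0.01 m/s); the robot touches nothing.
It fails at once if the platter is lifted (6 mm above the pin tips), tipped by more than 9 degrees or shifted off its boss (z of platter in the frame of turntable above 0.05 m or horizontal distance between platter and turntable above 0.012 m or angle between platter's own z axis and vertical above 0.16 rad).
It fails at once if another thing on the table is pushed more than 15 mm (distance of any of scale_bar, bone, sherd, canister, vial, tag_stack from where it was at the start of the episode above 0.015 m).
It fails at once if the platter is forced (more than 60 N from the fingers) (contact force between the fingers and platter above 60 N).
It also fails if it takes over 42 s, if anything falls off the work surface, if the arm or the gripper's body presses on something with over 40 N, if the wrist force passes 120 N, or if a joint passes its speed limit or range.

ROBOT

A 6-joint arm with a two-finger parallel gripper is mounted at the origin on a cart in front of the work surface, level with it; the furniture and walls round the work are solid. World frame = base frame: x ahead of the robot, y to its left, z up, the work surface at z = 0. Lengths are in m, angles in rad, forces in N, time in s.
With the tool pointing down it reaches from about 0.35 to 0.975 m from the base axis. Payload 4.9 kg.
Tool frame: the origin (TCP) lies midway between the tips of the shut fingers; the grasp point (between the pads) lies 19 mm behind it; z points along the fingers, y is the line along which they close (so a half turn about z gives the same grasp; the last joint's range is limited). The gripper opens to 85 mm and grips with 20 to 120 N. Pads are 22 mm wide; open, the fingers measure 114 mm over their backs; the gripper's body (76 mm by 85 mm) begins 54 mm behind the grasp point. The pads swing forward as they close: fully open they stand 13 mm farther back than shut.
Start: joints at [-1.304, 0.053, 1.613, -0, 1.476, -0.119], TCP at [0.235, -0.579, 0.231] pointing down, gripper open.
Joint ranges: [-3.01, 3.01], [-1.01, 2.22], [0.06, 2.58], [-1.02, 4.17], [0.09, 2.62], [-3.14, 3.14]. Speed limits (rad/s): [2.57, 2.57, 3.14, 3.14, 3.14, 3.14].

INTERFACE

Orientations are given as a unit quaternion [w, x, y, z].
In Python, from plant import state, grab_frame, camera_info, job_done, spot_in, masks_of, pinpoint gives the robot as it stands.
- The arm moves only by the shell command python3 -m handwheel 'ROWS' [OPENING]. ROWS is JSON, a list that holds one entry, the list of rows, each a list of 6 numbers: the shift along the world's x, y, z in m, then the turn, a rotation vector about the world's x, y, z in degrees. In form: [[[tx, ty, tz, ax, ay, az], ...]]. A call has 1 to 20 rows; each row shifts and turns the commanded pose from where the row before left it; what a row does not reach is not made up. A row lasts 1/12 s, in which the tool goes at most 41.7 mm and 7.16 degrees, less where a joint would pass 70% of its speed; a pose out of reach is approached as far as the arm can. A call is refused whole if a number of a shift passes 0.0417 or a number of a turn 7.16, either way. A call with a gripper value outside its range is refused whole. OPENING is the opening, from 0 (shut) to 1 (fully open), set as the call begins (- or left out, the last holds). The fingers move at their own pace and stop on an object; the grip force is fixed at half the most. Time passes only in rows, so rows that do not move let the fingers close. It gives the time, the measured TCP pose, the force, the opening and the grip force at its end, in the units of the state.
- state(): the state, without advancing time (a new reading comes with each control period).
- grab_frame(name): name is "scene" or "top"; returns (picture, depth): 384x512x3 uint8, blue, green, red; 384x512 float32, m along the optical axis (not along the pixel's ray), 0 where there is no reading.
- camera_info(name): a dict with "fx", "fy", "cx", "cy" (pixels), "distortion" ([k1, k2, p1, p2, k3] as OpenCV has them; the pictures are not rectified), "T" (4x4, takes a point from camera to world coordinates). Camera axes: x right, y up, looking along -z (the intrinsics and any distortion apply to the point x, -y, -z); pixel columns grow to the right and rows downward; lengths in m; the calibration is good to about 2 mm. A picture is of the moment at which its call begins. camera_info takes no time and is no camera call.
- job_done(): hands the job in; it is judged then, once.
Trained networks look in the newest picture that a camera, given by its name, has taken for a name from the list of things; names that differ only in an ending like _2 or _b are one class to them, and where a whole thing is asked for, a point or a joint stands for the part that bears it (a point fixed in the world has none). Each returns a list of dicts, best first, with "conf" (0 to 1); they miss things now and then, are a little off and sometimes report something else, mostly with a low value. They report only what shows in the picture. A call takes as long as a camera call.
- spot_in(camera, thing): "box" ([left, top, width, height] in pixels, round what is visible of it).
- masks_of(camera, thing): "region" (384x512 bool, what is visible of it) and "box" ([left, top, width, height] in pixels, round what is visible of it).
- pinpoint(camera, thing): "position" ([column, row] in pixels: a listed point, or the origin of a listed thing).
The state is a dict: "time": time; "joint_pos": joint angles; "joint_vel": joint speeds; "joint_efforts": joint torques, N m; "tool_pos": TCP position; "tool_rot": TCP orientation; "contact_force": force on the tool from outside, world axes, zero at the start; "ft_torque": the same for the moment, N m; "gripper_width": opening from 0.0 (shut) to 1.0 (fully open); "grasp_force": force on a finger pad.
Only numpy, scipy, OpenCV 4.12 (cv2) and the standard library are available. Lean on these libraries where they do the work, as an engineer would, in place of code of your own. Each camera call takes 0.05 s, during which the arm holds its last target. There are 200 camera calls.

## Working session

There is one attempt and no reset: what is moved stays moved. The work goes in short steps, Python scripts to look and compute and a shell command to move; the robot and the scene stay as the last step left them, time stands still between calls to the robot, and variables do not carry over. Pictures are saved under pics/ and viewed, at most 10 in all, crops included, and the job is handed in when it is done.

```bash
mkdir -p pics
cat > h.py <<'E'
import numpy as np, cv2
from plant import *
def ray(cam,px):
    c=camera_info(cam);K=np.array([[c['fx'],0,c['cx']],[0,c['fy'],c['cy']],[0,0,1]])
    u=cv2.undistortPoints(np.array([[px]],float),K,np.array(c['distortion'],float))[0,0]
    T=np.array(c['T']);return T[:3,3],T[:3,:3]@np.array([u[0],-u[1],-1])
def atz(cam,px,z):
    o,d=ray(cam,px);return o+d*(z-o[2])/d[2]
E
python3 - <<'E'
from h import *
ims=[]
for cam in('scene','top'):
    im,d=grab_frame(cam);ims.append(im)
    for n,z in (('turntable',0),('index',.011),('platter',.044),('tab',.0565),('top',.064),('scale_bar',0),('bone',0),('sherd',0),('canister',0),('vial',0),('tag_stack',0)):
        r=pinpoint(cam,n)[:2]
        for q in r: print(cam,n,np.round(q['conf'],2),np.round(q['position']),atz(cam,q['position'],z).round(4))
cv2.imwrite('pics/a.png',cv2.resize(ims[0],(800,600)));cv2.imwrite('pics/b.png',cv2.resize(ims[1],(800,600)))
s=state();print(s['time'],s['tool_pos'],s['tool_rot'],s['contact_force'])
E
```

```text
scene bone 0.51 [202. 227.] [0.5506 0.0068 0.    ]
scene canister 0.49 [340. 193.] [ 0.5277 -0.4444  0.    ]
scene vial 0.48 [324. 190.] [ 0.5707 -0.4162  0.    ]
top index 0.7 [270. 226.] [ 0.4509 -0.1669  0.011 ]
top platter 0.74 [252. 192.] [ 0.525  -0.1273  0.044 ]
top platter 0.66 [375. 228.] [ 0.4402 -0.4022  0.044 ]
top tab 0.57 [234. 160.] [ 0.5956 -0.088   0.0565]
top tab 0.39 [238. 173.] [ 0.5662 -0.0982  0.0565]
top top 0.74 [253. 188.] [ 0.5301 -0.1313  0.064 ]
top scale_bar 0.78 [201. 233.] [ 0.4358 -0.0053  0.    ]
top scale_bar 0.6 [240. 171.] [ 0.5815 -0.0986  0.    ]
top bone 0.52 [197. 185.] [0.5506 0.0043 0.    ]
top sherd 0.73 [316. 188.] [ 0.5385 -0.2781  0.    ]
top canister 0.74 [391. 189.] [ 0.5324 -0.4568  0.    ]
top vial 0.59 [375. 174.] [ 0.5711 -0.4198  0.    ]
top tag_stack 0.66 [377. 228.] [ 0.4404 -0.4177  0.    ]
1.2 [ 0.23518535 -0.57904411  0.23131445] [9.16187830e-06 9.81450156e-01 1.91717477e-01 1.27090995e-06] [-0.54463883 -0.43576264 -0.24941214]
```

View pics/a.png

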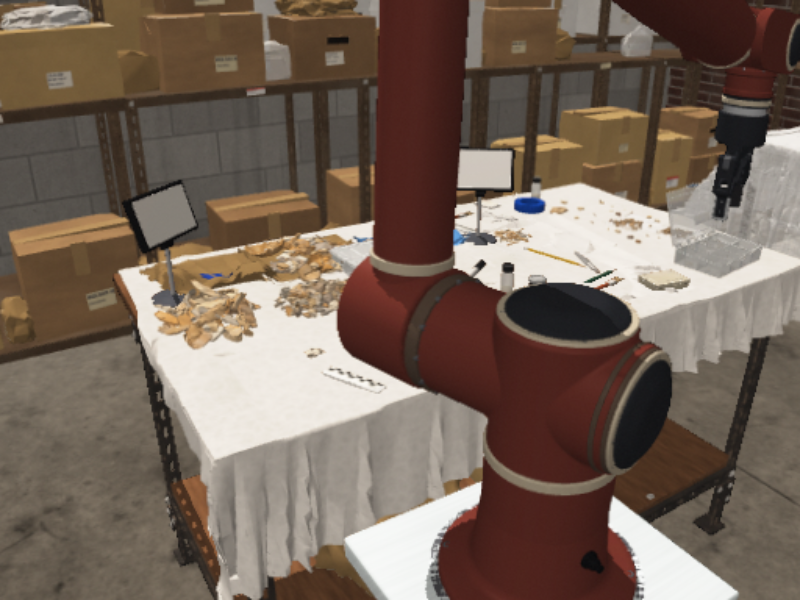

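View pics/b.png

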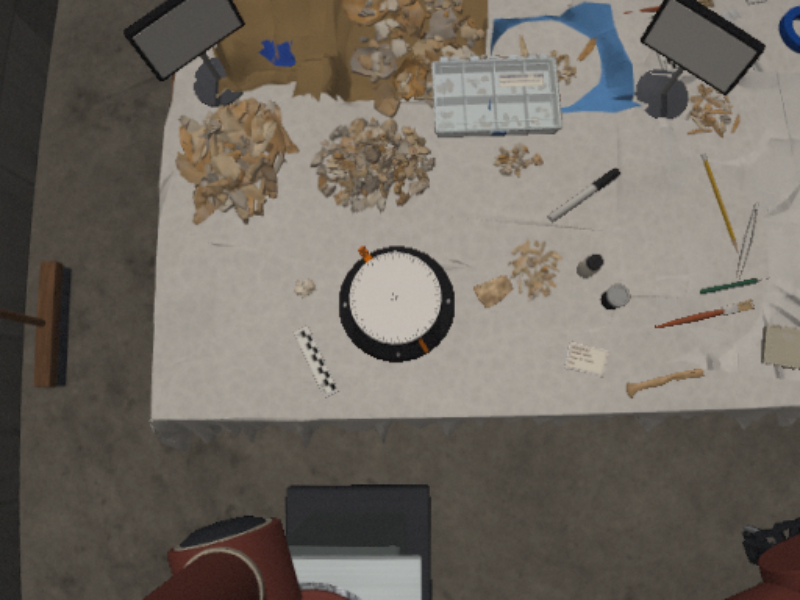

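The top view shows the turntable centre near (254,193) in the 512-pixel image. The orange tab is at (234,162), pointing up and left, and the index line is at (271,221), almost opposite. I'll refine these positions and go anticlockwise past the bone side, where there is room.

```bash
cat >> h.py <<'E'
def look():
    im,d=grab_frame('top');hsv=cv2.cvtColor(im,cv2.COLOR_BGR2HSV)
    roi=np.zeros(d.shape,bool);roi[140:245,205:305]=1
    o=(cv2.inRange(hsv,(5,170,120),(18,255,255))>0)&roi
    n,l,st,c=cv2.connectedComponentsWithStats(o.astype(np.uint8))
    for i in range(1,n):
        if st[i,4]>5: print('orange',st[i],c[i].round(1),'z.011',atz('top',c[i],.011)[:2].round(4),'z.061',atz('top',c[i],.061)[:2].round(4),'depth',np.median(d[l==i]))
    return im,d
E
python3 - <<'E'
from h import *
im,d=look()
g=cv2.cvtColor(im,cv2.COLOR_BGR2GRAY)
def ell(m,z,name):
    cs,_=cv2.findContours(m.astype(np.uint8),0,1);c=max(cs,key=cv2.contourArea)
    h=cv2.convexHull(c)[:,0];P=np.array([atz('top',p,z)[:2] for p in h.astype(float)])
    A=np.c_[2*P,np.ones(len(P))];s=np.linalg.lstsq(A,(P**2).sum(1),rcond=None)[0]
    print(name,s[:2].round(4),'r',np.sqrt(s[2]+s[:2]@s[:2]).round(4))
roi=np.zeros(g.shape,bool);roi[150:240,210:298]=1
ell((g<70)&roi,.010,'foot')
w=(g>130)&roi;n,l,st,c=cv2.connectedComponentsWithStats(w.astype(np.uint8));ell(l==l[186,256],.064,'platter')
# depth height map of platter
o=[];
for p in [(253,189),(240,189),(266,189),(253,176),(253,203),(262,218)]:
    oo,dd=ray('top',p);T=np.array(camera_info('top')['T']);o.append((oo+dd*d[p[1],p[0]])[2])
print(np.round(o,4))
cv2.imwrite('pics/c.png',cv2.resize(im[140:245,190:330],(800,600),interpolation=2))
E
```

```text
orange [229 158   6   5  10] [231.4 159.6] z.011 [ 0.6076 -0.0787] z.061 [ 0.5963 -0.083 ] depth 0.9833844
orange [232 162   6   6  18] [234.7 164.5] z.011 [ 0.5956 -0.0864] z.061 [ 0.585  -0.0903] depth 0.9817792
foot [ 0.525  -0.1298] r 0.0865
platter [ 0.5265 -0.1295] r 0.0647
[0.0633 0.0628 0.0642 0.0619 0.0664 0.0362]
```

View pics/c.png

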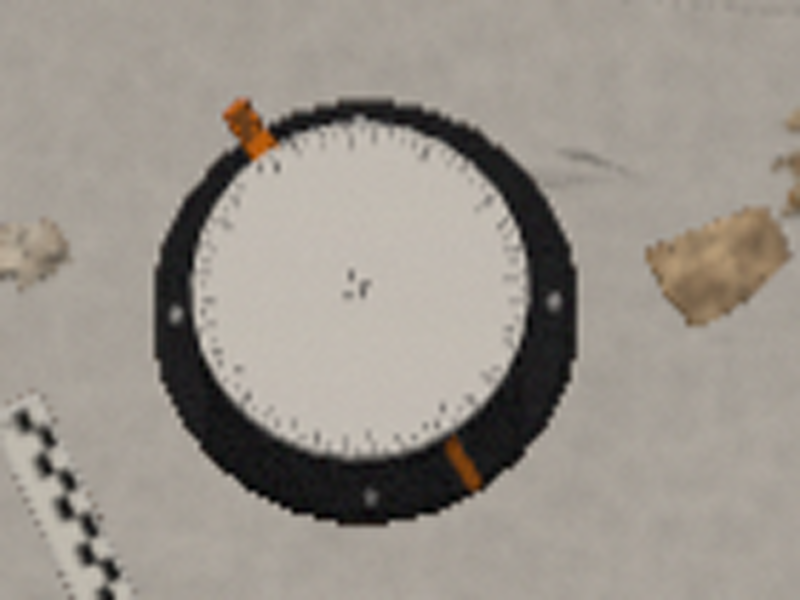

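```bash
python3 -m handwheel '[[[0.0208,0.0256,0,0,0,0],[0.0208,0.0256,0,0,0,0],[0.0208,0.0256,0,0,0,0],[0.0208,0.0256,0,0,0,0],[0.0208,0.0256,0,0,0,0],[0.0208,0.0256,0,0,0,0],[0.0208,0.0256,0,0,0,0],[0.0208,0.0256,0,0,0,0],[0.0208,0.0256,0,0,0,-2],[0.0208,0.0256,0,0,0,-2],[0.0208,0.0256,0,0,0,-2],[0.0208,0.0256,0,0,0,-2],[0.0208,0.0256,0,0,0,-2],[0.0208,0.0256,0,0,0,-2],[0.0208,0.0256,0,0,0,-2],[0.0208,0.0256,0,0,0,0],[0.0208,0.0256,0,0,0,0],[0.0208,0.0256,0,0,0,0],[0,0,-0.03,0,0,0],[0,0,-0.03,0,0,0]]]' 0
cat > path.py <<'E'
# python path.py az0 step n : finger path about the axis
import sys;from h import *
a0,st,n=map(float,sys.argv[1:4]);r=.084;p=None
s=state();q=s['tool_rot'];c=np.array([.5262,-.1297])
az=np.degrees(2*np.arctan2(q[2],q[1]))
f=lambda a:c+r*np.array([np.cos(np.radians(a)),np.sin(np.radians(a))])
v=s['tool_pos'][:2]-c
print('t',round(s['time'],2),'xaz',round(az,1),'pos az',np.degrees(np.arctan2(v[1],v[0])).round(1),'r',np.hypot(*v).round(4),'z',s['tool_pos'][2].round(4),'F',np.round(s['contact_force'],1),'to a0',(f(a0)-s['tool_pos'][:2]).round(4))
for i in range(int(n)): d=f(a0+st*(i+1))-f(a0+st*i);print('[%.4f,%.4f,0,0,0,%g]'%(d[0],d[1],st),end=',')
E
python3 path.py 8 5 1
```

```text
time: 2.92
tool_pos: [0.6125, -0.117, 0.1736]
tool_rot: [0.001, 0.997, 0.072, 0.003]
contact_force: [-0.1, -0.8, -0.4]
gripper_width: 0.005
grasp_force: 0.0
t 2.92 xaz 8.3 pos az 8.4 r 0.0872 z 0.1736 F [-0.1 -0.8 -0.4] to a0 [-0.0031 -0.001 ]
[-0.0013,0.0072,0,0,0,5],
```

```bash
python3 -m handwheel '[[[-0.003,-0.001,-0.027,0,0,0],[0,0,-0.027,0,0,0],[0,0,-0.027,0,0,0],[0,0,-0.027,0,0,0],[0,0,-0.013,0,0,0],[0,0,-0.012,0,0,0],[0,0,0,0,0,0],[0,0,0,0,0,0]]]'; python3 path.py 8 3 20
```

```text
time: 3.58
tool_pos: [0.607, -0.1194, 0.0388]
tool_rot: [0.0, 0.997, 0.071, 0.0]
contact_force: [0.8, 1.0, 0.5]
gripper_width: -0.002
grasp_force: 0.0
t 3.58 xaz 8.1 pos az 7.3 r 0.0814 z 0.0388 F [0.8 1.  0.5] to a0 [0.0024 0.0014]
[-0.0007,0.0043,0,0,0,3],[-0.0010,0.0043,0,0,0,3],[-0.0012,0.0042,0,0,0,3],[-0.0014,0.0042,0,0,0,3],[-0.0016,0.0041,0,0,0,3],[-0.0018,0.0040,0,0,0,3],[-0.0020,0.0039,0,0,0,3],[-0.0022,0.0038,0,0,0,3],[-0.0024,0.0037,0,0,0,3],[-0.0026,0.0035,0,0,0,3],[-0.0028,0.0034,0,0,0,3],[-0.0030,0.0032,0,0,0,3],[-0.0031,0.0031,0,0,0,3],[-0.0033,0.0029,0,0,0,3],[-0.0034,0.0027,0,0,0,3],[-0.0036,0.0026,0,0,0,3],[-0.0037,0.0024,0,0,0,3],[-0.0038,0.0022,0,0,0,3],[-0.0039,0.0020,0,0,0,3],[-0.0040,0.0018,0,0,0,3],
```

```bash
python3 -m handwheel '[[[0.0017,0.0057,0,0,0,3],[-0.0010,0.0043,0,0,0,3],[-0.0012,0.0042,0,0,0,3],[-0.0014,0.0042,0,0,0,3],[-0.0016,0.0041,0,0,0,3],[-0.0018,0.0040,0,0,0,3],[-0.0020,0.0039,0,0,0,3],[-0.0022,0.0038,0,0,0,3]]]'; python3 path.py 32 4 20; python3 -c "
from h import *
im,d=look();cv2.imwrite('pics/d.png',cv2.resize(im[140:245,190:330],(800,600),interpolation=2))"
```

```text
time: 4.25
tool_pos: [0.5994, -0.0858, 0.0414]
tool_rot: [0.002, 0.961, 0.278, 0.002]
contact_force: [0.9, -1.1, -1.2]
gripper_width: 0.003
grasp_force: 0.7
t 4.25 xaz 32.3 pos az 31.0 r 0.0853 z 0.0414 F [ 0.9 -1.1 -1.2] to a0 [-0.0019  0.0006]
[-0.0033,0.0049,0,0,0,4],[-0.0036,0.0046,0,0,0,4],[-0.0039,0.0044,0,0,0,4],[-0.0042,0.0041,0,0,0,4],[-0.0045,0.0038,0,0,0,4],[-0.0047,0.0034,0,0,0,4],[-0.0050,0.0031,0,0,0,4],[-0.0052,0.0028,0,0,0,4],[-0.0054,0.0024,0,0,0,4],[-0.0055,0.0020,0,0,0,4],[-0.0056,0.0016,0,0,0,4],[-0.0057,0.0012,0,0,0,4],[-0.0058,0.0008,0,0,0,4],[-0.0058,0.0004,0,0,0,4],[-0.0059,0.0000,0,0,0,4],[-0.0058,-0.0004,0,0,0,4],[-0.0058,-0.0008,0,0,0,4],[-0.0057,-0.0012,0,0,0,4],[-0.0056,-0.0016,0,0,0,4],[-0.0055,-0.0020,0,0,0,4],orange [269 218   5   7  17] [270.9 221.1] z.011 [ 0.4613 -0.1694] z.061 [ 0.4573 -0.1691] depth 1.012088
```

View pics/d.png

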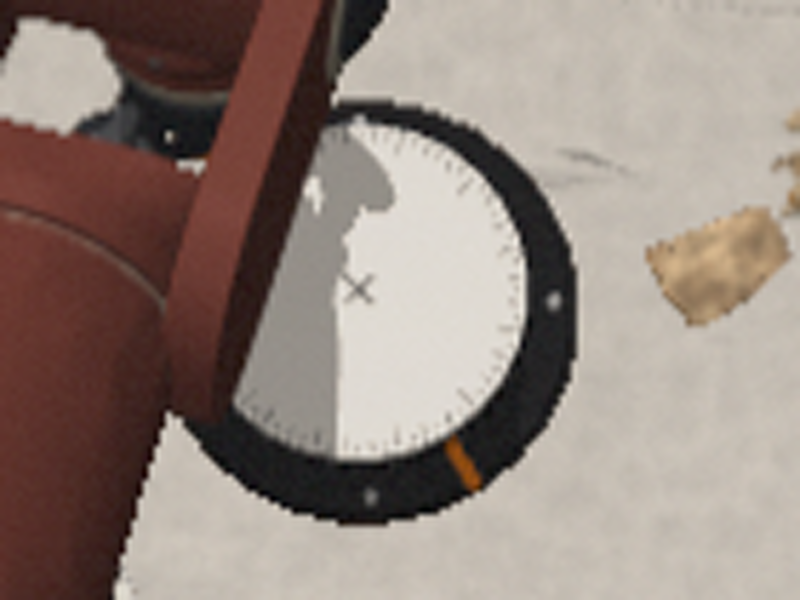

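The arm hides the tab, but the platter's cross has turned and a light force of about 1.4 N is felt, so it is pushing. I'll continue round.

```bash
python3 -m handwheel '[[[-0.0033,0.0049,0,0,0,4],[-0.0036,0.0046,0,0,0,4],[-0.0039,0.0044,0,0,0,4],[-0.0042,0.0041,0,0,0,4],[-0.0045,0.0038,0,0,0,4],[-0.0047,0.0034,0,0,0,4],[-0.0050,0.0031,0,0,0,4],[-0.0052,0.0028,0,0,0,4],[-0.0054,0.0024,0,0,0,4],[-0.0055,0.0020,0,0,0,4],[-0.0056,0.0016,0,0,0,4],[-0.0057,0.0012,0,0,0,4],[-0.0058,0.0008,0,0,0,4],[-0.0058,0.0004,0,0,0,4],[-0.0059,0,0,0,0,4]]]'; python3 path.py 92 4 20; python3 -c "
from h import *
im,d=look()
print(pinpoint('top','tab')[:2],pinpoint('top','top')[:1])
cv2.imwrite('pics/e.png',cv2.resize(im[140:245,190:330],(800,600),interpolation=2))"
```

```text
time: 5.55
tool_pos: [0.5253, -0.0455, 0.0411]
tool_rot: [0.002, 0.693, 0.721, 0.002]
contact_force: [2.1, 2.4, 0.4]
gripper_width: -0.001
grasp_force: 1.2
t 5.55 xaz 92.2 pos az 90.6 r 0.0842 z 0.0411 F [2.1 2.4 0.4] to a0 [-0.002  -0.0002]
[-0.0058,-0.0004,0,0,0,4],[-0.0058,-0.0008,0,0,0,4],[-0.0057,-0.0012,0,0,0,4],[-0.0056,-0.0016,0,0,0,4],[-0.0055,-0.0020,0,0,0,4],[-0.0054,-0.0024,0,0,0,4],[-0.0052,-0.0028,0,0,0,4],[-0.0050,-0.0031,0,0,0,4],[-0.0047,-0.0034,0,0,0,4],[-0.0045,-0.0038,0,0,0,4],[-0.0042,-0.0041,0,0,0,4],[-0.0039,-0.0044,0,0,0,4],[-0.0036,-0.0046,0,0,0,4],[-0.0033,-0.0049,0,0,0,4],[-0.0029,-0.0051,0,0,0,4],[-0.0026,-0.0053,0,0,0,4],[-0.0022,-0.0054,0,0,0,4],[-0.0018,-0.0056,0,0,0,4],[-0.0014,-0.0057,0,0,0,4],[-0.0010,-0.0058,0,0,0,4],orange [269 218   5   7  15] [270.9 221.1] z.011 [ 0.4612 -0.1695] z.061 [ 0.4572 -0.1693] depth 1.0126518
[{'position': [217.9, 200.1], 'conf': 0.96}] [{'position': [255.2, 190.1], 'conf': 0.91}]
```

View pics/e.png

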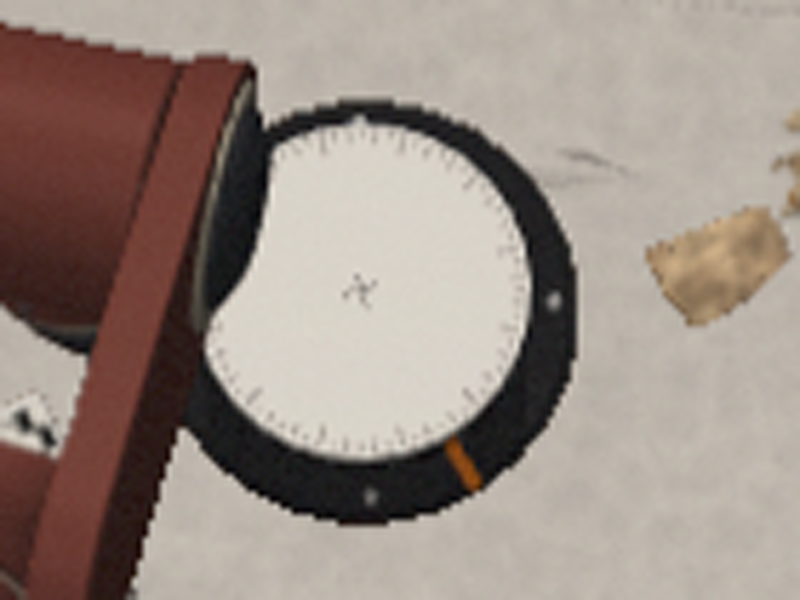

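The tab is hidden, but the network puts it at (218,200), which is about 105° and 14° ahead of the finger, as expected.

```bash
python3 -m handwheel '[[[-0.0058,-0.0004,0,0,0,4],[-0.0058,-0.0008,0,0,0,4],[-0.0057,-0.0012,0,0,0,4],[-0.0056,-0.0016,0,0,0,4],[-0.0055,-0.0020,0,0,0,4],[-0.0054,-0.0024,0,0,0,4],[-0.0052,-0.0028,0,0,0,4],[-0.0050,-0.0031,0,0,0,4],[-0.0047,-0.0034,0,0,0,4],[-0.0045,-0.0038,0,0,0,4],[-0.0042,-0.0041,0,0,0,4],[-0.0039,-0.0044,0,0,0,4],[-0.0036,-0.0046,0,0,0,4],[-0.0033,-0.0049,0,0,0,4],[-0.0029,-0.0051,0,0,0,4],[-0.0026,-0.0053,0,0,0,4],[-0.0022,-0.0054,0,0,0,4],[-0.0018,-0.0056,0,0,0,4],[-0.0014,-0.0057,0,0,0,4],[-0.0010,-0.0058,0,0,0,4]]]'; python3 path.py 172 2 18; python3 -c "
from h import *
im,d=look()
print(pinpoint('top','tab')[:2],pinpoint('top','top')[:1])
cv2.imwrite('pics/f.png',cv2.resize(im[140:245,190:330],(800,600),interpolation=2))"
```

```text
time: 7.37
tool_pos: [0.4437, -0.118, 0.0394]
tool_rot: [0.001, 0.068, 0.998, 0.0]
contact_force: [-0.9, 4.8, 3.9]
gripper_width: -0.001
grasp_force: 2.7
t 7.37 xaz 172.2 pos az 171.9 r 0.0833 z 0.0394 F [-0.9  4.8  3.9] to a0 [-0.0007 -0.    ]
[-0.0004,-0.0029,0,0,0,2],[-0.0003,-0.0029,0,0,0,2],[-0.0002,-0.0029,0,0,0,2],[-0.0001,-0.0029,0,0,0,2],[0.0001,-0.0029,0,0,0,2],[0.0002,-0.0029,0,0,0,2],[0.0003,-0.0029,0,0,0,2],[0.0004,-0.0029,0,0,0,2],[0.0005,-0.0029,0,0,0,2],[0.0006,-0.0029,0,0,0,2],[0.0007,-0.0029,0,0,0,2],[0.0008,-0.0028,0,0,0,2],[0.0009,-0.0028,0,0,0,2],[0.0010,-0.0028,0,0,0,2],[0.0011,-0.0027,0,0,0,2],[0.0011,-0.0027,0,0,0,2],[0.0012,-0.0027,0,0,0,2],[0.0013,-0.0026,0,0,0,2],[] [{'position': [253.9, 187.4], 'conf': 0.93}]
```

View pics/f.png

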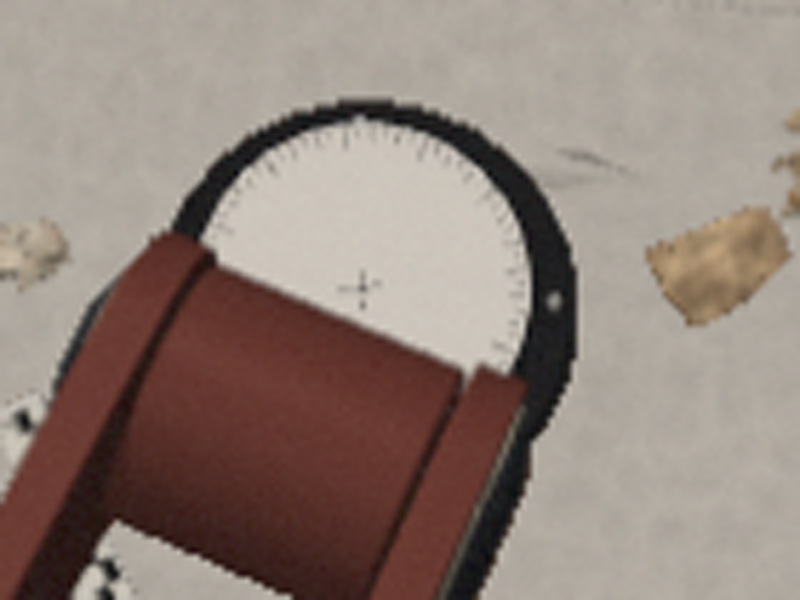

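The cross now stands nearly square, so the tab is near 185°. I'll continue at a slower rate.

```bash
python3 -m handwheel '[[[-0.0004,-0.0029,0,0,0,2],[-0.0003,-0.0029,0,0,0,2],[-0.0002,-0.0029,0,0,0,2],[-0.0001,-0.0029,0,0,0,2],[0.0001,-0.0029,0,0,0,2],[0.0002,-0.0029,0,0,0,2],[0.0003,-0.0029,0,0,0,2],[0.0004,-0.0029,0,0,0,2],[0.0002,-0.0015,0,0,0,1],[0.0002,-0.0015,0,0,0,1]]]'; python3 path.py 190 1 10; python3 -c "
from h import *
T=np.array(camera_info('top')['T'])
im,d=grab_frame('top')
def zz(p):
    o,v=ray('top',p);return (o+v*d[p[1],p[0]])[2]
print(np.round([np.median([zz((u+i,w+j)) for i in(-2,0,2) for j in(-2,0,2)]) for u,w in((240,175),(255,170),(270,178),(270,190))],4))"
```

```text
time: 8.35
tool_pos: [0.4436, -0.144, 0.0386]
tool_rot: [0.0, -0.088, 0.996, 0.0]
contact_force: [1.5, 1.5, 0.4]
gripper_width: -0.002
grasp_force: 0.8
t 8.35 xaz 190.1 pos az -170.2 r 0.0838 z 0.0386 F [1.5 1.5 0.4] to a0 [-0.0002 -0.0003]
[0.0003,-0.0014,0,0,0,1],[0.0003,-0.0014,0,0,0,1],[0.0003,-0.0014,0,0,0,1],[0.0003,-0.0014,0,0,0,1],[0.0004,-0.0014,0,0,0,1],[0.0004,-0.0014,0,0,0,1],[0.0004,-0.0014,0,0,0,1],[0.0004,-0.0014,0,0,0,1],[0.0005,-0.0014,0,0,0,1],[0.0005,-0.0014,0,0,0,1],[0.0638 0.0641 0.0643 0.0641]
```

Next I'll go in 1° rows, two to four at a time, watching the force and the height.

```bash
cat > ht.py <<'E'
from h import *
im,d=grab_frame('top')
def zz(p):
    o,v=ray('top',p);return (o+v*d[p[1],p[0]])[2]
print(np.round([np.median([zz((u+i,w+j)) for i in(-2,0,2) for j in(-2,0,2)]) for u,w in((240,175),(255,170),(270,178),(270,190))],4))
E
python3 -m handwheel '[[[0.0003,-0.0014,0,0,0,1],[0.0003,-0.0014,0,0,0,1],[0.0003,-0.0014,0,0,0,1],[0.0003,-0.0014,0,0,0,1],[0,0,0,0,0,0]]]'|sed -n '1,4p'; python3 ht.py
python3 -m handwheel '[[[0.0004,-0.0014,0,0,0,1],[0.0004,-0.0014,0,0,0,1],[0,0,0,0,0,0]]]'|sed -n '1,4p'; python3 ht.py
```

```text
time: 8.82
tool_pos: [0.4446, -0.1501, 0.0384]
tool_rot: [0.0, -0.123, 0.992, -0.0]
contact_force: [-0.3, -0.5, -0.3]
[0.059  0.0582 0.0574 0.059 ]
time: 9.12
tool_pos: [0.4453, -0.1526, 0.0382]
tool_rot: [-0.0, -0.14, 0.99, 0.0]
contact_force: [0.5, 1.2, -0.9]
[0.0608 0.06   0.0583 0.0588]
```

The platter has dropped: its top now reads about 59 mm, down from 64. I'll back the finger off, raise it and go over the centre.

```bash
python3 -m handwheel '[[[-0.0015,0.005,0,0,0,0],[-0.002,0.007,0,0,0,0],[0,0,0.02,0,0,0],[0,0,0.03,0,0,0],[0,0,0.03,0,0,0],[0.027,0.0035,0,0,0,0],[0.027,0.0035,0,0,0,0],[0.027,0.004,0,0,0,0],[0.0035,0,-0.01,0,0,0],[0,0,-0.02,0,0,0],[0,0,0,0,0,0],[0,0,0,0,0,0]]]'; python3 ht.py
```

```text
time: 10.17
tool_pos: [0.5242, -0.1286, 0.0863]
tool_rot: [-0.002, -0.14, 0.99, 0.001]
contact_force: [0.3, -0.1, 0.8]
gripper_width: -0.004
grasp_force: 0.0
[0.3947 0.402  0.4177 0.4215]
```

```bash
python3 -m handwheel '[[[0.002,-0.001,-0.008,0,0,0],[0,0,-0.008,0,0,0],[0,0,-0.004,0,0,0],[0,0,-0.003,0,0,0],[0,0,-0.003,0,0,0],[0,0,0,0,0,0]]]'|sed -n '1,4p'
python3 -m handwheel '[[[0,0,-0.0015,0,0,0],[0,0,-0.0015,0,0,0],[0,0,0,0,0,0]]]'|sed -n '1,4p'
```

```text
time: 10.72
tool_pos: [0.5278, -0.1304, 0.0615]
tool_rot: [-0.001, -0.14, 0.99, 0.0]
contact_force: [-0.6, -0.0, -0.3]
time: 10.97
tool_pos: [0.5285, -0.1307, 0.0595]
tool_rot: [0.0, -0.14, 0.99, -0.0]
contact_force: [-0.5, 0.5, -0.3]
```

```bash
for i in 1; do python3 -m handwheel '[[[0,0,-0.001,0,0,0],[0,0,-0.001,0,0,0],[0,0,0,0,0,0]]]'|sed -n '1,4p'; done
python3 -m handwheel '[[[0,0,-0.001,0,0,0],[0,0,-0.001,0,0,0],[0,0,0,0,0,0]]]'|sed -n '1,4p'
```

```text
time: 11.22
tool_pos: [0.529, -0.1308, 0.0581]
tool_rot: [0.001, -0.14, 0.99, -0.0]
contact_force: [0.1, -1.3, 3.8]
time: 11.47
tool_pos: [0.5286, -0.1303, 0.0555]
tool_rot: [0.0, -0.14, 0.99, 0.0]
contact_force: [0.1, 1.0, 1.0]
```

```bash
python3 -m handwheel '[[[-0.001,0,-0.001,0,0,0],[0,0,-0.001,0,0,0],[0,0,0,0,0,0]]]'|sed -n '1,4p'
python3 -m handwheel '[[[0,0,-0.001,0,0,0],[0,0,-0.001,0,0,0],[0,0,0,0,0,0]]]'|sed -n '1,4p'
```

```text
time: 11.72
tool_pos: [0.5275, -0.1304, 0.0541]
tool_rot: [0.0, -0.14, 0.99, 0.0]
contact_force: [-1.2, 2.1, 6.0]
time: 11.97
tool_pos: [0.5276, -0.1304, 0.054]
tool_rot: [-0.0, -0.14, 0.99, 0.0]
contact_force: [-7.8, 3.7, 19.0]
```

The finger stops at 54.0 mm under 19 N, so the platter is home. I'll retreat clear of the view and check.

```bash
python3 -m handwheel '[[[0,0,0.005,0,0,0],[0,0,0.02,0,0,0],[0,0,0.04,0,0,0],[0,0,0.04,0,0,0],[-0.01,-0.035,0.01,0,0,0],[-0.01,-0.035,0,0,0,0],[-0.01,-0.035,0,0,0,0],[-0.01,-0.035,0,0,0,0],[-0.01,-0.035,0,0,0,0],[-0.01,-0.035,0,0,0,0],[-0.01,-0.035,0,0,0,0],[-0.01,-0.035,0,0,0,0],[0,0,0,0,0,0],[0,0,0,0,0,0]]]'; python3 ht.py; python3 -c "
from h import *
im,d=look()
K=[];
for w in range(168,212,2):
  for u in range(232,276,2):
    if (u-254)**2+(w-190)**2<20**2:
      o,v=ray('top',(u,w));K.append(o+v*d[w,u])
K=np.array(K);A=np.c_[K[:,:2]-K[:,:2].mean(0),np.ones(len(K))]
s=np.linalg.lstsq(A,K[:,2],rcond=None)[0];print('plane',s.round(4))
cv2.imwrite('pics/g.png',cv2.resize(im[140:245,190:330],(800,600),interpolation=2))"
```

```text
time: 13.13
tool_pos: [0.4461, -0.4118, 0.1651]
tool_rot: [-0.0, -0.138, 0.99, 0.001]
contact_force: [-0.3, 0.1, 0.2]
gripper_width: -0.0
grasp_force: 0.0
[0.0533 0.0545 0.0542 0.0534]
orange [267 215   5   9  23] [269.6 218.9] z.011 [ 0.4663 -0.1665] z.061 [ 0.4621 -0.1664] depth 0.97246
orange [271 220   5   7  13] [273.2 223.5] z.011 [ 0.4557 -0.1745] z.061 [ 0.452 -0.174] depth 0.970608
plane [-1.445  -0.3279  0.0607]
```

View pics/g.png

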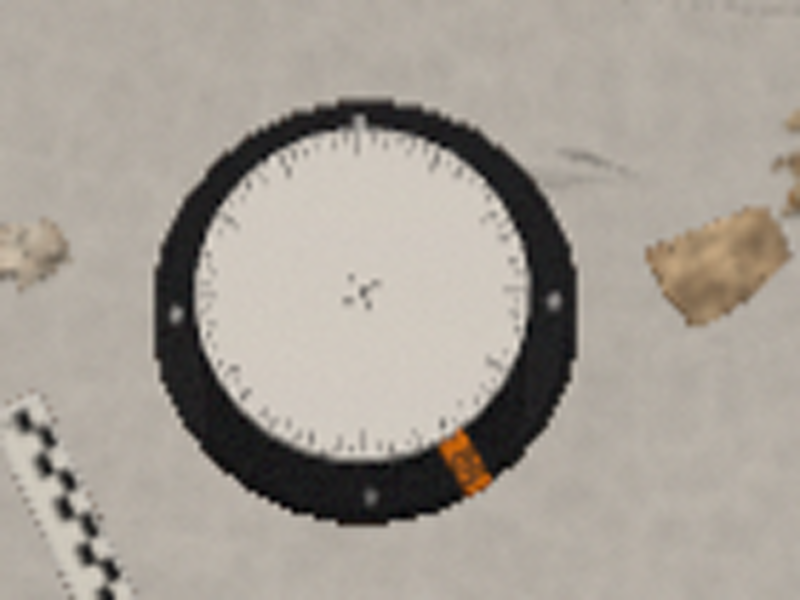

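The tab at crop (466,462) covers the index line. Dropout pixels spoiled the plane fit, so I'll redo it robustly before handing in.

```bash
python3 -c "
from h import *
for _ in range(2):
  im,d=grab_frame('top');K=[]
  for w in range(170,214):
    for u in range(230,278):
      if (u-253)**2+(w-191)**2<23**2 and d[w,u]>0:
        o,v=ray('top',(u,w));K.append(o+v*d[w,u])
  K=np.array(K);K=K[abs(K[:,2]-np.median(K[:,2]))<.008];A=np.c_[K[:,:2]-K[:,:2].mean(0),np.ones(len(K))]
  print(len(K),np.linalg.lstsq(A,K[:,2],rcond=None)[0].round(4))"
```

```text
1630 [ 0.0002 -0.0019  0.0544]
1625 [-0.0002 -0.0024  0.0544]
```

Top height is 54.4 mm and the tilt is 0.002 rad, so the platter is flat and fully home.

```bash
python3 -c "
from plant import job_done
print(job_done())"
```

```text
the job is handed in; nothing more can be done
None
```

The platter is turned onto its pins with the tab over the index line, and it is pressed home and level: the camera shows its top about 54 mm above the table, tilted about 0.002 rad. The job is handed in, but no verdict came back.

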